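Fold down the sprung pot rest and stand the long tom on it

ROBOT

A 6-joint arm with a two-finger parallel gripper is mounted at the origin on the work surface. World frame = base frame: x ahead of the robot, y to its left, z up, the work surface at z = 0. Lengths are in mm, angles in rad, forces in N, time in s.
With the tool pointing down it reaches from about 300 to 775 mm from the base axis. Payload 14.6 kg.
Tool frame: the origin (TCP) lies on the centre line of the jaws, within the pads' length; the fingertips stand ahead of it and the grasp point (between the pads) is the TCP (manip.tip_reach is the z of the fingertips in the tool frame, in mm); z points along the fingers, y is the direction in which the jaws open and shut (so a half turn about z gives the same grasp; the last joint's range is limited). The gripper opens to 94 mm and grips with 3 to 60 N. Pads are 16 mm wide; open, the fingers measure 119 mm over their backs; the gripper's body (75 mm by 177 mm) begins 78 mm behind the grasp point.
Start: joints at [-1.351, 0.3, 1.521, -0, 1.321, -0.067], TCP at [155.58, -527.527, 224.446] pointing down, gripper open.
Joint ranges: [-3.03, 3.03], [-0.79, 2.21], [0.23, 2.52], [-1.04, 4.18], [0, 3.07], [-2.55, 2.55]. Speed limits (rad/s): [2.22, 2.22, 2.57, 3.14, 3.14, 3.14].

INTERFACE

Orientations are given as [roll, pitch, yaw] about the fixed x, y, z axes, in that order (R = Rz(yaw) Ry(pitch) Rx(roll)).
In Python, from cell import manip, camera, search_frame, masks_of, tip_of gives the robot as it stands.
- The arm moves only by the tool send_rows, never from a script. Its argument "plan" is a list of rows, each an object with "travel": the shift along the tool's x, y, z in mm, a list of three; "delta_rot": the turn, a rotation vector about the tool's x, y, z in degrees, a list of three; "fingers": the gripper's target within -1 to 1 (shut at 1, half-way at 0, fully open at -1). In form: [{"travel": [dx, dy, dz], "delta_rot": [wx, wy, wz], "fingers": fingers}, ...]. A call has 1 to 20 rows; each row shifts and turns the commanded pose from where the row before left it, along the tool's axes as they then stand; what a row does not reach is not made up. A row lasts 1/8 s, in which the tool goes at most 62.5 mm and 10.7 degrees, less where a joint would pass 70% of its speed; a pose out of reach is approached as far as the arm can. A call is refused whole if a number of a shift passes 62.5 or a number of a turn 10.7, either way. A call with a gripper value outside its range is refused whole. The fingers move at their own pace and stop on an object; "grip_force" is the grip in N (left out, the last holds). Time passes only in rows, so rows that do not move let the fingers close. It gives the time, the measured TCP pose, the force and the opening at its end, in the units of the state.
- manip.read_state(): the state, without advancing time (a new reading comes with each control period).
- camera(name): name is "scene" or "side" or "wrist"; returns a dict with "color" (400x640x3 uint8, red, green, blue), "z_map" (400x640 float32, mm along the optical axis (not along the pixel's ray), 0 where there is no reading), "fov_y" (degrees; the focal length in pixels is half the picture's height over the tangent of half this angle, whatever the lens; pixels are square), "cx", "cy" (the principal point, pixels), "world_from_camera" (4x4, takes a point from camera to world coordinates); the wrist camera has in their place "tool_from_camera" (4x4, takes a point from camera to tool coordinates, whose origin is the TCP and whose axes are the flange's). Camera axes: x right, y up, looking along -z (the intrinsics and any distortion apply to the point x, -y, -z); pixel columns grow to the right and rows downward; lengths in mm; the calibration is good to about 2 mm. A picture is of the moment at which its call begins: read the wrist's pose just before it.
- manip.sign_off(): hands the job in, once; it reports no verdict.
Trained networks look in the newest picture that a camera, given by its name, has taken for a name from the list of things; names that differ only in an ending like _2 or _b are one class to them, and where a whole thing is asked for, a point or a joint stands for the part that bears it (a point fixed in the world has none). Each returns a list of dicts, best first, with "confidence" (0 to 1); they miss things now and then, are a little off and sometimes report something else, mostly with a low value. They report only what shows in the picture. A call takes as long as a camera call.
- search_frame(name, camera): "at" ([x, y, z] in mm, in the coordinates of the camera as it stood for that picture, good to about 4 mm: the middle of the surface that is visible of it).
- masks_of(name, camera): "region" (400x640 bool, what is visible of it).
- tip_of(name, camera): "at" ([x, y, z] in mm, in the coordinates of the camera as it stood for that picture, good to about 4 mm: a listed point, or the origin of a listed thing).
The state is a dict: "clock": time; "joints": joint angles; "qd": joint speeds; "effort": joint torques, N m; "eef_pos": TCP position; "eef_rot": TCP orientation; "wrist_force": force on the tool from outside, world axes, zero at the start; "moment": the same for the moment, N m; "finger_gap": finger opening in mm.
Only numpy, scipy, OpenCV 4.12 (cv2) and the standard library are available. Lean on these libraries where they do the work, as an engineer would, in place of code of your own. Each camera call takes 0.05 s, during which the arm holds its last target. There are 200 camera calls.

TASK

Push the upright sprung rest over, away from its posts, until it snaps down to its level stop. Then prove that it is home by pressing down on the outer half of its plate with about 12 N for one second, and stand the long tom pot upright in the middle of the plate, never loading the rest with more than 25 N. Leave everything else on the bench where it is.

Things in the scene. Friction and masses are not known exactly. Their poses are not given: they have to be found in the camera images.
- stand: Pot rest fixed to the slab: steel foot 110 x 130 x 12 mm, two square posts 102 mm tall, a grey cross-piece clamped to them and an aluminium plate hinged on it. Origin: on the bench straight below the hinge line, at mid width. z up, y along the hinge, x points the way the plate folds down. Posts at x -23 to -37 mm, y +-45 mm; clamp knobs behind them to x -47; foot x -85 to +25.
- hinge (a point): Nominal middle of the hinge line, on the stand 80 mm above the bench, axes as the stand's. The true hinge line lies up to 8 mm above or below it: the cross-piece is clamped wherever the last user left it and its height is not reported, so find it by touch. The cross-piece is 112 mm wide, reaches 3 mm above the hinge line, and lies behind it (x -5 to -23 mm).
- seat (a point): Nominal middle of the folded plate's upper face: on the stand, 57 mm out from the hinge line along x, 80 mm above the bench, with the same unknown +-8 mm of height. The plate is 100 mm wide (y), 6 mm thick, spanning 5 to 110 mm from the hinge line; its face towards the posts when upright is in the plane of the hinge line and becomes the upper face, level with the hinge line.
- rest (a joint): Plate angle (rad): 0 stowed upright above the hinge, 1.57 folded level along the stand's +x. Both stops hard. A coil spring at y +62 mm holds it at either: 0.7 N m at the stops, falling evenly to 0 at the over-centre point 0.785. 8 N breaks it 85 mm from the hinge, over 25 N within 28 mm of it. Let go before over-centre it flies back; past it, it snaps on by itself. Rated load 25 N.
- pot: Long tom pot: a narrow, tall terracotta plant pot, open at the top, 100 mm tall, 42 mm across the foot, 53 mm below the rim; rim band 58 mm across with upright sides, from 77 to 100 mm above the foot, wall 5 mm, 0.2 kg. Origin at the centre of the underside, z up.
- canister: Cream plastic canister with ribbed twist cap, 76 mm across, 115 mm tall; origin under its centre. Bystander.
- plug_tray: Black plastic plug tray, 130 x 210 x 40 mm; origin under its centre. Bystander.
- scoop: Aluminium scoop lying flat, about 185 mm long along its x (blade to +x), 35 mm tall; origin on the bench near the root of the handle. Bystander.
- widger: Beech widger, a flat stick 180 mm long along its x, 16 mm wide, 8 mm thick; origin under its centre. Bystander.
- squat_pot: Wide terracotta pot standing upside down, 104 mm across, 75 mm tall; origin under its centre. Bystander.
- saucer: Terracotta saucer, 110 mm across, 18 mm tall; origin under its centre. Bystander.

How it is judged (in metres and radians):
On the way:
1. with the rest snapped down to its level stop, the fingers press the outer half of its plate with 6 to 25 N for half a second, the pot not yet on it (value of joint rest above 1.5 rad and contact force between the fingers and stand above 6 N and x of the grasp point in the frame of stand above 0.05 m and contact force between pot and stand below 0.2 N), for 0.5 s.
At the end, for the whole second after the job is handed in: The rest is down at its level stop (joint above 1.5) and the pot stands still and upright (within 0.1 rad) on its plate, its centre within 22 mm of the plate's middle (57 mm out from the hinge line), released (value of joint rest above 1.5 rad and contact force between pot and stand above 0.8 N and x of pot in the frame of stand between 0.035 and 0.08 m and y of pot in the frame of stand between -0.022 and 0.022 m and height (world z) of pot above 0.065 m and angle between pot's own z axis and vertical below 0.1 rad and linear speed of pot below 0.02 m/s); the robot touches nothing.
It fails at once if the rest or its stand is loaded with more than 25 N (contact force between anything else and stand above 25 N).
It fails at once if the pot is tipped over (angle between pot's own z axis and vertical above 0.6 rad).
It fails at once if a bystander is moved by more than 30 mm (distance of any of canister, plug_tray, scoop, widger, squat_pot, saucer from where it was at the start of the episode above 0.03 m).
It also fails if it takes over 72 s, if anything falls off the work surface, if the arm or the gripper's body presses on something with over 40 N, if the wrist force passes 120 N, or if a joint passes its speed limit or range.

## Working session

There is one attempt and no reset: what is moved stays moved. The work goes in short steps, Python scripts to look and compute and a tool call to move; the robot and the scene stay as the last step left them, time stands still between calls to the robot, and variables do not carry over. Pictures are saved under pics/ and viewed, about 8 in all and at most 12, crops included, and the job is handed in when it is done.

Besides the shell and the picture viewer there is one more tool, called after ">>>" as name([rows], argument=value, ...), one row to a line, values as JSON. send_rows: Moves the arm, as the interface text tells. Its arguments: {"type":"object","properties":{"plan":{"type":"array"},"grip_force":{"type":"number"}},"required":["plan"]}

```bash
ls; mkdir -p pics; cat > h.py <<'E'
import numpy as np,cv2
from cell import manip,camera,search_frame,masks_of,tip_of
from scipy.spatial.transform import Rotation as R
def w(c,p):
    T=np.array(c["world_from_camera"]);return T[:3,:3]@np.array(p)+T[:3,3]
def cloud(c,T=None):
    if T is None:T=np.array(c["world_from_camera"])
    f=200/np.tan(np.radians(c["fov_y"])/2);z=c["z_map"]
    v,u=np.mgrid[:400,:640]
    P=np.stack([(u-c["cx"])/f*z,-(v-c["cy"])/f*z,-z],-1)
    return P@T[:3,:3].T+T[:3,3]
def wristT(c,s):
    T=np.eye(4);T[:3,:3]=R.from_euler('xyz',s["eef_rot"]).as_matrix();T[:3,3]=s["eef_pos"]
    return T@np.array(c["tool_from_camera"])
E
python3 - <<'E'
from h import *
s=manip.read_state();print(s["eef_pos"],s["eef_rot"],s["wrist_force"],manip.tip_reach)
ims=[]
for n in("scene","side"):
    c=camera(n);ims.append(c["color"]);print(n,{k:c[k] for k in c if k not in("color","z_map","world_from_camera")})
    cv2.imwrite(f"pics/{n}0.png",c["color"][:,:,::-1])
    P=cloud(c)
    for k in("stand","hinge","seat","pot","canister","plug_tray","scoop","widger","squat_pot","saucer"):
        t=tip_of(k,n);m=masks_of(k,n)
        a=[(np.round(w(c,d["at"])),round(d["confidence"],2)) for d in t[:2]]
        b=''
        if m:
            g=m[0]["region"]&(c["z_map"]>0);q=P[g]
            if len(q): b=(np.round(np.percentile(q,2,0)),np.round(np.percentile(q,98,0)),len(q))
        print(k,a,b)
E
```

```text
pics
[ 155.52031921 -527.3058168   223.88734524] [-3.14044807e+00 -3.44150659e-05  2.86823120e-01] [-0.78742868 -1.04449068 -0.09723125] 19.0
scene {'fov_y': 49.95097523500189, 'cx': 320.1453541197704, 'cy': 199.6750042892678}
stand [] (array([487.,  48.,   7.]), array([578., 169., 191.]), 1708)
hinge [(array([556., 105.,  81.]), 0.83), (array([501., 402.,   4.]), 0.33)] (array([ 475., -143.,    3.]), array([529., -91., 103.]), 430)
seat [(array([613., 109.,  80.]), 0.88)] (array([484.,  47.,   3.]), array([578., 169., 190.]), 1736)
pot [(array([ 503., -118.,    0.]), 0.75)] (array([ 476., -143.,    6.]), array([529., -91., 103.]), 432)
canister [(array([767.,  41.,   3.]), 0.77)] (array([742.,  12.,  12.]), array([805.,  77., 119.]), 892)
plug_tray [(array([690., 345.,   0.]), 0.58)] (array([625., 244.,   1.]), array([760., 447.,  42.]), 3839)
scoop [(array([ 716., -298.,    2.]), 0.72), (array([610., 108.,  84.]), 0.48)] 
widger [(array([336., 386.,   3.]), 0.64)] (array([271., 330.,   2.]), array([399., 444.,  13.]), 228)
squat_pot [(array([ 402., -374.,    1.]), 0.94)] (array([ 3
[... 538 characters left out ...]
, -122.,    3.]), 0.62)] (array([ 472., -243.,    2.]), array([581., -90., 103.]), 487)
canister [(array([767.,  41.,   4.]), 0.64)] (array([728., -17.,   1.]), array([799.,  77., 120.]), 794)
plug_tray [(array([696., 347.,   4.]), 0.89), (array([766.,  42.,   4.]), 0.15)] (array([622., 242.,   6.]), array([759., 451.,  43.]), 2737)
scoop [(array([ 721., -301.,    4.]), 0.73)] (array([ 685., -373.,    6.]), array([ 776., -205.,   42.]), 463)
widger [(array([339., 384.,   3.]), 0.73), (array([508., 408.,   1.]), 0.58)] (array([266., 333.,   3.]), array([394., 449.,  13.]), 348)
squat_pot [] 
saucer [(array([503., 410.,   1.]), 0.78)] (array([456., 355.,   4.]), array([553., 449.,  21.]), 875)
```

```bash
python3 - <<'E'
from h import *
for n in("scene","side"):
    c=camera(n);P=cloud(c)
    if n=="scene": cv2.imwrite("pics/a.png",np.hstack([cv2.resize(c["color"][100:330,180:560],(760,460))])[:,:,::-1])
    m=max((masks_of("stand",n) or masks_of("seat",n)),key=lambda d:d["confidence"])["region"]
    m=cv2.erode(m.astype(np.uint8),np.ones((3,3)))>0
    q=P[m&(c["z_map"]>0)]
    u=q[(q[:,2]>118)];print(n,"plate hi z max",np.percentile(u[:,2],99),len(u))
    # plate: xy line fit
    u=q[(q[:,2]>115)&(q[:,2]<180)]
    l=cv2.fitLine(u[:,:2].astype(np.float32),cv2.DIST_HUBER,0,.01,.01).ravel();print("line dir",l,"ang",np.degrees(np.arctan2(l[1],l[0])),"y ext",np.percentile(u[:,1],[1,99]),"x",np.percentile(u[:,0],[2,50,98]))
    m=masks_of("pot",n)[0]["region"];q=P[m&(c["z_map"]>0)]
    q=q[(q[:,2]>80)&(q[:,0]<545)&(q[:,1]>-160)]
    print("pot",cv2.minEnclosingCircle(q[:,:2].astype(np.float32)),np.percentile(q[:,2],98))
    print(np.array(c["world_from_camera"])[:3,3])
E
```

```text
scene plate hi z max 191.08161299121517 489
line dir [ 2.5814602e-02 -9.9966675e-01  5.5873749e+02  1.1064242e+02] ang -88.52076 y ext [ 63.253576   165.87130016] x [555.23000355 558.81164559 561.98165212]
pot ((500.9260559082031, -118.37156677246094), 30.594758987426758) 103.58027950573522
[1248.49691332  365.99009877 1144.00039048]
side plate hi z max 190.22529170422428 445
line dir [ 1.8030696e-02 -9.9983746e-01  5.5397205e+02  1.0936516e+02] ang -88.96686 y ext [ 62.3549367  155.32662173] x [550.10112714 553.99185204 558.04513923]
pot ((496.5373229980469, -119.1207046508789), 32.999755859375) 103.67744935418811
[-329.94947676  920.01416252 1030.52521992]
```

View pics/a.png

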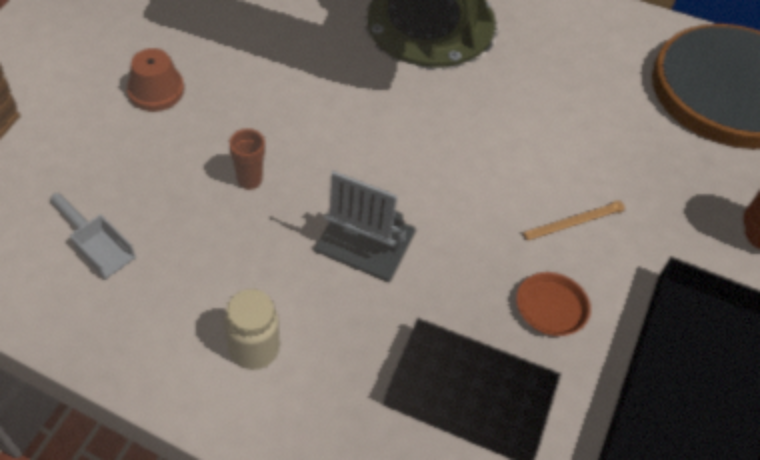

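View pics/side0.png

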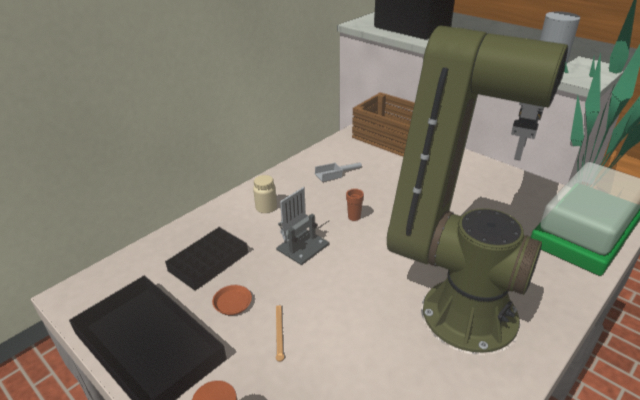

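The scene view shows the plate upright near (360,210) in the crop. The pot is at (248,158), on its -y side, with nothing in the way.

>>> send_rows([
  {"travel": [0, 0, -10], "delta_rot": [0, 0, 7.55], "fingers": 1},
  {"travel": [0, 0, -10], "delta_rot": [0, 0, 7.55], "fingers": 1},
  {"travel": [26, -45, -4], "delta_rot": [0, 0, 0], "fingers": 1},
  {"travel": [26, -45, -4], "delta_rot": [0, 0, 0], "fingers": 1},
  {"travel": [26, -45, -4], "delta_rot": [0, 0, 0], "fingers": 1},
  {"travel": [26, -45, -4], "delta_rot": [0, 0, 0], "fingers": 1},
  {"travel": [26, -45, -4], "delta_rot": [0, 0, 0], "fingers": 1},
  {"travel": [26, -45, -4], "delta_rot": [0, 0, 0], "fingers": 1},
  {"travel": [26, -45, -4], "delta_rot": [0, 0, 0], "fingers": 1},
  {"travel": [26, -45, -4], "delta_rot": [0, 0, 0], "fingers": 1},
  {"travel": [26, -45, -4], "delta_rot": [0, 0, 0], "fingers": 1},
  {"travel": [26, -45, -4], "delta_rot": [0, 0, 0], "fingers": 1},
  {"travel": [26, -45, -4], "delta_rot": [0, 0, 0], "fingers": 1},
  {"travel": [26, -45, -4], "delta_rot": [0, 0, 0], "fingers": 1},
  {"travel": [26, -45, -4], "delta_rot": [0, 0, 0], "fingers": 1},
  {"travel": [26, -45, -4], "delta_rot": [0, 0, 0], "fingers": 1},
  {"travel": [0, 0, 0], "delta_rot": [0, 0, 0], "fingers": 1},
  {"travel": [0, 0, 0], "delta_rot": [0, 0, 0], "fingers": 1},
])

```text
clock: 4.65
eef_pos: [504.5, 110.4, 300.2]
eef_rot: [3.141, 0.001, 0.023]
wrist_force: [-0.1, 0.4, -0.4]
finger_gap: 0.4
```

```bash
python3 - <<'E'
from h import *
s=manip.read_state();print(s["clock"],s["eef_pos"],s["eef_rot"],s["wrist_force"],s["finger_gap"])
c=camera("wrist");print(np.round(c["tool_from_camera"],2));P=cloud(c,wristT(c,s))
cv2.imwrite("pics/w1.png",c["color"][:,:,::-1]);np.savez("w1.npz",P=P,z=c["z_map"])
for k in("stand","hinge","seat"):
    T=wristT(c,s)
    print(k,[(np.round(T[:3,:3]@np.array(d["at"])+T[:3,3]),round(d["confidence"],2)) for d in tip_of(k,"wrist")[:2]])
q=P[c["z_map"]>0]
u=q[(q[:,2]>150)&(q[:,2]<195)];print(len(u),np.percentile(u,[1,50,99],axis=0).round(1))
E
```

```text
4.65 [504.54912781 110.41724937 300.22369924] [3.14139452e+00 5.31009146e-04 2.34926836e-02] [-0.07161525  0.44136607 -0.40209871] 0.4034310664740452
[[  -0.      0.97    0.26   74.  ]
 [   1.      0.      0.      0.91]
 [   0.      0.26   -0.97 -158.85]
 [   0.      0.      0.      1.  ]]
stand [(array([552., 107.,  -3.]), 0.64)]
hinge [(array([554., 104.,  80.]), 0.74)]
seat [(array([552., 103.,  83.]), 0.44)]
897 [[551.1  56.1 151.8]
 [555.7 104.6 187.9]
 [558.  152.5 189.9]]
```

View pics/w1.png

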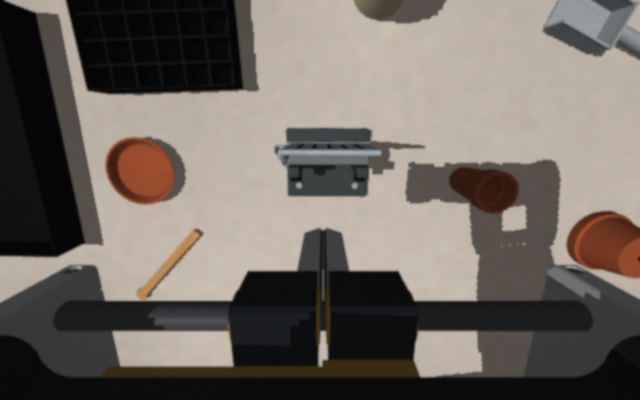

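Wrist view: plate top edge at columns 280–380, row 153. That puts x at 552–558, the middle at y≈104.5 and the top at z≈189. Going down behind the plate.

>>> send_rows([
  {"travel": [5, 3, 20], "delta_rot": [0, 0, 0], "fingers": 1},
  {"travel": [5, 3, 32], "delta_rot": [0, 0, 0], "fingers": 1},
  {"travel": [0, 0, 32], "delta_rot": [0, 0, 0], "fingers": 1},
  {"travel": [0, 0, 32], "delta_rot": [0, 0, 0], "fingers": 1},
  {"travel": [8, 0, 0], "delta_rot": [0, 0, 0], "fingers": 1},
  {"travel": [8, 0, 0], "delta_rot": [0, 0, 0], "fingers": 1},
  {"travel": [6, 0, 0], "delta_rot": [0, 0, 0], "fingers": 1},
  {"travel": [3, 0, 0], "delta_rot": [0, 0, 0], "fingers": 1},
  {"travel": [0, 0, 0], "delta_rot": [0, 0, 0], "fingers": 1},
])

```text
clock: 5.98
eef_pos: [540.1, 105.6, 184.7]
eef_rot: [-3.142, -0.0, 0.023]
wrist_force: [-0.1, 0.5, -0.4]
finger_gap: 0.7
```

>>> send_rows([
  {"travel": [2, 0, 0], "delta_rot": [0, 0, 0], "fingers": 1},
  {"travel": [2, 0, 0], "delta_rot": [0, 0, 0], "fingers": 1},
  {"travel": [2, 0, 0], "delta_rot": [0, 0, 0], "fingers": 1},
  {"travel": [2, 0, 0], "delta_rot": [0, 0, 0], "fingers": 1},
])

```text
clock: 6.48
eef_pos: [547.3, 105.8, 184.5]
eef_rot: [3.142, 0.002, 0.023]
wrist_force: [-7.3, -0.4, 3.7]
finger_gap: 0.5
```

>>> send_rows([
  {"travel": [4.1, 0, 0.6], "delta_rot": [0, 0, 0], "fingers": 1},
  {"travel": [4.1, 0, 0.6], "delta_rot": [0, 0, 0], "fingers": 1},
  {"travel": [4.1, 0, 0.6], "delta_rot": [0, 0, 0], "fingers": 1},
  {"travel": [4.1, 0, 0.6], "delta_rot": [0, 0, 0], "fingers": 1},
  {"travel": [3.9, 0, 1.4], "delta_rot": [0, 0, 0], "fingers": 1},
  {"travel": [3.9, 0, 1.4], "delta_rot": [0, 0, 0], "fingers": 1},
  {"travel": [3.9, 0, 1.4], "delta_rot": [0, 0, 0], "fingers": 1},
])

```text
clock: 7.35
eef_pos: [576.3, 106.4, 178.0]
eef_rot: [3.142, -0.0, 0.023]
wrist_force: [-3.2, -0.3, 3.9]
finger_gap: 0.4
```

>>> send_rows([
  {"travel": [3.9, 0, 1.4], "delta_rot": [0, 0, 0], "fingers": 1},
  {"travel": [3.6, 0, 2.1], "delta_rot": [0, 0, 0], "fingers": 1},
  {"travel": [3.6, 0, 2.1], "delta_rot": [0, 0, 0], "fingers": 1},
  {"travel": [3.6, 0, 2.1], "delta_rot": [0, 0, 0], "fingers": 1},
  {"travel": [3.6, 0, 2.1], "delta_rot": [0, 0, 0], "fingers": 1},
  {"travel": [3.1, 0, 2.7], "delta_rot": [0, 0, 0], "fingers": 1},
  {"travel": [3.1, 0, 2.7], "delta_rot": [0, 0, 0], "fingers": 1},
  {"travel": [3.1, 0, 2.7], "delta_rot": [0, 0, 0], "fingers": 1},
  {"travel": [3.1, 0, 2.7], "delta_rot": [0, 0, 0], "fingers": 1},
  {"travel": [2.5, 0, 3.3], "delta_rot": [0, 0, 0], "fingers": 1},
  {"travel": [2.5, 0, 3.3], "delta_rot": [0, 0, 0], "fingers": 1},
  {"travel": [2.5, 0, 3.3], "delta_rot": [0, 0, 0], "fingers": 1},
])

```text
clock: 8.85
eef_pos: [614.4, 107.3, 147.1]
eef_rot: [-3.142, 0.0, 0.023]
wrist_force: [1.0, 0.4, 0.1]
finger_gap: 0.3
```

>>> send_rows([
  {"travel": [12, 1, -2], "delta_rot": [0, 0, 0], "fingers": 1},
  {"travel": [10, 1, 0], "delta_rot": [0, 0, 0], "fingers": 1},
  {"travel": [0, 0, 0], "delta_rot": [0, 0, 0], "fingers": 1},
  {"travel": [0, 0, 0], "delta_rot": [0, 0, 0], "fingers": 1},
])

```text
clock: 9.35
eef_pos: [636.0, 105.8, 149.1]
eef_rot: [-3.142, 0.0, 0.023]
wrist_force: [-0.7, -0.1, -0.9]
finger_gap: 0.3
```

```bash
python3 - <<'E'
from h import *
s=manip.read_state();print(s["clock"],s["eef_pos"],s["wrist_force"])
for n in("scene","side"):
    c=camera(n);P=cloud(c)
    if n=="side": cv2.imwrite("pics/b.png",cv2.resize(c["color"][150:290,210:420],(630,420))[:,:,::-1])
    q=P[(c["z_map"]>0)&(P[...,0]>565)&(P[...,0]<670)&(P[...,1]>40)&(P[...,1]<170)&(P[...,2]>65)&(P[...,2]<95)]
    print(n,len(q),np.percentile(q,[1,10,50,90,99],axis=0).round(1))
E
```

```text
9.35 [636.04392101 105.84821144 149.13913618] [-0.74957559 -0.08730092 -0.94436216]
scene 847 [[566.9  58.8  75.7]
 [580.3  68.   78.3]
 [624.  116.6  81.1]
 [656.8 151.   84.1]
 [663.5 166.1  86.2]]
side 634 [[566.2  57.2  75.8]
 [573.   67.4  78.8]
 [611.5 111.2  81.7]
 [652.1 152.5  84.4]
 [662.2 167.8  86.3]]
```

View pics/b.png

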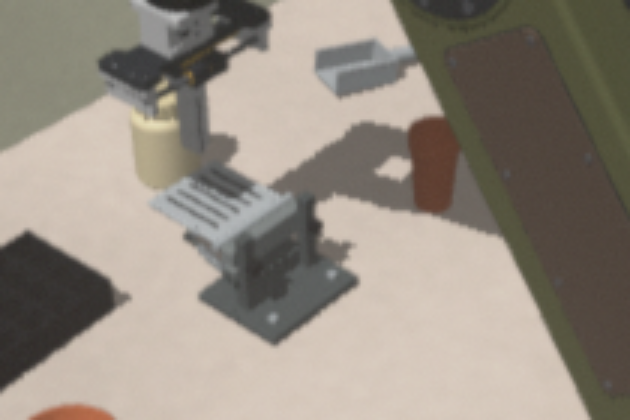

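The side view shows the plate level at about (225,195), with the fingers above its outer half. Descending to feel for it.

>>> send_rows([
  {"travel": [1, 0, 15], "delta_rot": [0, 0, 0], "fingers": 1},
  {"travel": [0, 0, 14], "delta_rot": [0, 0, 0], "fingers": 1},
  {"travel": [0, 0, 8], "delta_rot": [0, 0, 0], "fingers": 1},
  {"travel": [0, 0, 3], "delta_rot": [0, 0, 0], "fingers": 1},
  {"travel": [0, 0, 1], "delta_rot": [0, 0, 0], "fingers": 1},
  {"travel": [0, 0, 0], "delta_rot": [0, 0, 0], "fingers": 1},
])

```text
clock: 10.2
eef_pos: [637.4, 105.9, 108.7]
eef_rot: [-3.142, -0.001, 0.023]
wrist_force: [0.1, 0.2, 0.6]
finger_gap: 0.5
```

>>> send_rows([
  {"travel": [0, 0, 1], "delta_rot": [0, 0, 0], "fingers": 1},
  {"travel": [0, 0, 1], "delta_rot": [0, 0, 0], "fingers": 1},
  {"travel": [0, 0, 1], "delta_rot": [0, 0, 0], "fingers": 1},
])

```text
clock: 10.58
eef_pos: [637.3, 105.8, 105.3]
eef_rot: [3.142, 0.0, 0.023]
wrist_force: [0.7, 0.3, -0.6]
finger_gap: 0.5
```

>>> send_rows([
  {"travel": [0, 0, 1], "delta_rot": [0, 0, 0], "fingers": 1},
  {"travel": [0, 0, 1], "delta_rot": [0, 0, 0], "fingers": 1},
  {"travel": [0, 0, 0], "delta_rot": [0, 0, 0], "fingers": 1},
])

```text
clock: 10.95
eef_pos: [637.2, 105.9, 103.2]
eef_rot: [3.142, 0.0, 0.023]
wrist_force: [-0.6, 0.1, 1.0]
finger_gap: 0.5
```

>>> send_rows([
  {"travel": [0, 0, 0.5], "delta_rot": [0, 0, 0], "fingers": 1},
  {"travel": [0, 0, 0.5], "delta_rot": [0, 0, 0], "fingers": 1},
  {"travel": [0, 0, 0], "delta_rot": [0, 0, 0], "fingers": 1},
])

```text
clock: 11.32
eef_pos: [637.3, 105.8, 102.3]
eef_rot: [3.142, 0.0, 0.023]
wrist_force: [0.6, -1.1, 1.0]
finger_gap: 0.5
```

>>> send_rows([
  {"travel": [0, 0, 0.5], "delta_rot": [0, 0, 0], "fingers": 1},
  {"travel": [0, 0, 0.5], "delta_rot": [0, 0, 0], "fingers": 1},
  {"travel": [0, 0, 0], "delta_rot": [0, 0, 0], "fingers": 1},
])

```text
clock: 11.7
eef_pos: [637.3, 105.9, 101.3]
eef_rot: [-3.142, 0.0, 0.023]
wrist_force: [-0.0, -0.1, -0.7]
finger_gap: 0.7
```

>>> send_rows([
  {"travel": [0, 0, 0.5], "delta_rot": [0, 0, 0], "fingers": 1},
  {"travel": [0, 0, 0], "delta_rot": [0, 0, 0], "fingers": 1},
])

```text
clock: 11.95
eef_pos: [637.3, 105.8, 100.8]
eef_rot: [-3.142, 0.0, 0.023]
wrist_force: [0.6, 0.5, 0.2]
finger_gap: 0.5
```

>>> send_rows([
  {"travel": [0, 0, 0.5], "delta_rot": [0, 0, 0], "fingers": 1},
  {"travel": [0, 0, 0], "delta_rot": [0, 0, 0], "fingers": 1},
])

```text
clock: 12.2
eef_pos: [637.3, 105.8, 100.3]
eef_rot: [-3.142, 0.0, 0.023]
wrist_force: [0.6, 1.0, 0.7]
finger_gap: 0.5
```

>>> send_rows([
  {"travel": [0, 0, 0.5], "delta_rot": [0, 0, 0], "fingers": 1},
  {"travel": [0, 0, 0], "delta_rot": [0, 0, 0], "fingers": 1},
])

```text
clock: 12.45
eef_pos: [637.3, 105.8, 99.8]
eef_rot: [3.142, 0.0, 0.023]
wrist_force: [0.4, -0.2, 0.8]
finger_gap: 0.5
```

>>> send_rows([
  {"travel": [0, 0, 0.5], "delta_rot": [0, 0, 0], "fingers": 1},
  {"travel": [0, 0, 0], "delta_rot": [0, 0, 0], "fingers": 1},
])

```text
clock: 12.7
eef_pos: [637.3, 105.8, 99.3]
eef_rot: [-3.142, 0.0, 0.023]
wrist_force: [0.1, -0.5, 0.2]
finger_gap: 0.5
```

>>> send_rows([
  {"travel": [0, 0, 0.5], "delta_rot": [0, 0, 0], "fingers": 1},
  {"travel": [0, 0, 0], "delta_rot": [0, 0, 0], "fingers": 1},
])

```text
clock: 12.95
eef_pos: [637.3, 105.8, 99.1]
eef_rot: [-3.142, -0.0, 0.023]
wrist_force: [-0.5, 0.8, 2.7]
finger_gap: 0.6
```

>>> send_rows([
  {"travel": [0, 0, 0.5], "delta_rot": [0, 0, 0], "fingers": 1},
  {"travel": [0, 0, 0], "delta_rot": [0, 0, 0], "fingers": 1},
])

```text
clock: 13.2
eef_pos: [637.4, 105.9, 99.0]
eef_rot: [-3.142, -0.0, 0.023]
wrist_force: [-3.0, 0.3, 5.8]
finger_gap: 0.7
```

>>> send_rows([
  {"travel": [0, 0, 0.5], "delta_rot": [0, 0, 0], "fingers": 1},
  {"travel": [0, 0, 0], "delta_rot": [0, 0, 0], "fingers": 1},
])

```text
clock: 13.45
eef_pos: [637.4, 105.9, 98.9]
eef_rot: [-3.142, -0.001, 0.023]
wrist_force: [-5.0, 0.0, 9.6]
finger_gap: 0.5
```

Contact at tip z≈80, with stiffness around 8 N/mm. Adding a little and holding.

>>> send_rows([
  {"travel": [0, 0, 0.3], "delta_rot": [0, 0, 0], "fingers": 1},
  {"travel": [0, 0, 0], "delta_rot": [0, 0, 0], "fingers": 1},
  {"travel": [0, 0, 0], "delta_rot": [0, 0, 0], "fingers": 1},
  {"travel": [0, 0, 0], "delta_rot": [0, 0, 0], "fingers": 1},
])

```text
clock: 13.95
eef_pos: [637.4, 105.9, 98.8]
eef_rot: [-3.142, -0.001, 0.023]
wrist_force: [-5.9, -1.3, 11.1]
finger_gap: 0.6
```

>>> send_rows([
  {"travel": [0, 0, 0], "delta_rot": [0, 0, 0], "fingers": 1},
  {"travel": [0, 0, 0], "delta_rot": [0, 0, 0], "fingers": 1},
  {"travel": [0, 0, 0], "delta_rot": [0, 0, 0], "fingers": 1},
  {"travel": [0, 0, 0], "delta_rot": [0, 0, 0], "fingers": 1},
  {"travel": [0, 0, 0], "delta_rot": [0, 0, 0], "fingers": 1},
  {"travel": [0, 0, 0], "delta_rot": [0, 0, 0], "fingers": 1},
])

```text
clock: 14.7
eef_pos: [637.4, 105.9, 98.8]
eef_rot: [-3.142, -0.001, 0.023]
wrist_force: [-5.5, -0.4, 12.3]
finger_gap: 0.2
```

>>> send_rows([
  {"travel": [0, 0, -10], "delta_rot": [0, 0, 0], "fingers": 1},
  {"travel": [0, 0, -45], "delta_rot": [0, 0, 0], "fingers": 1},
  {"travel": [0, 0, -48], "delta_rot": [0, 0, 0], "fingers": 1},
  {"travel": [0, 0, -48], "delta_rot": [0, 0, 0], "fingers": -1},
  {"travel": [-31, 37, 0], "delta_rot": [0, 0, 0], "fingers": -1},
  {"travel": [-31, 37, 0], "delta_rot": [0, 0, 0], "fingers": -1},
  {"travel": [-31, 37, 0], "delta_rot": [0, 0, 0], "fingers": -1},
  {"travel": [-31, 37, 0], "delta_rot": [0, 0, 0], "fingers": -1},
  {"travel": [-31, 37, 0], "delta_rot": [0, 0, 0], "fingers": -1},
  {"travel": [-31, 37, 0], "delta_rot": [0, 0, 0], "fingers": -1},
  {"travel": [0, 0, 0], "delta_rot": [0, 0, 0], "fingers": -1},
  {"travel": [0, 0, 0], "delta_rot": [0, 0, 0], "fingers": -1},
])

```text
clock: 16.2
eef_pos: [456.8, -120.2, 248.9]
eef_rot: [3.142, -0.001, 0.023]
wrist_force: [0.8, -0.7, 0.0]
finger_gap: 87.2
```

```bash
python3 - <<'E'
from h import *
s=manip.read_state();print(s["clock"],s["eef_pos"],s["finger_gap"])
c=camera("wrist");T=wristT(c,s);P=cloud(c,T)
cv2.imwrite("pics/w2.png",c["color"][:,:,::-1])
print([(np.round(T[:3,:3]@np.array(d["at"])+T[:3,3]),d["confidence"]) for d in tip_of("pot","wrist")[:2]])
m=(c["z_map"]>0)&(np.hypot(P[...,0]-501,P[...,1]+119)<60)&(P[...,2]>92)&(P[...,2]<112)
q=P[m];print(len(q),q.min(0),q.max(0),cv2.minEnclosingCircle(q[:,:2].astype(np.float32)),np.percentile(q[:,2],90))
E
```

```text
16.2 [ 456.80298273 -120.24116332  248.86317922] 87.19895117469429
[(array([ 498., -124.,   -3.]), 0.79), (array([336., 384.,  -1.]), 0.39)]
728 [ 470.27487944 -149.25736389   92.04153691] [527.10861658 -92.90290129 100.83166764] ((498.56488037109375, -121.08058166503906), 28.872568130493164) 99.44433401583872
```

View pics/w2.png

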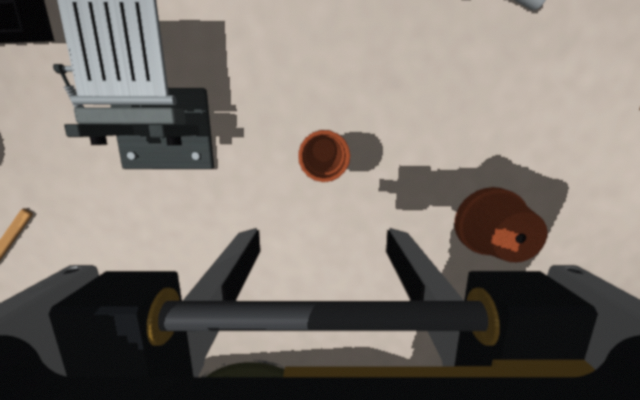

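The wrist view shows the pot's rim at (325,155), upright and clear. Fitted centre is (498.5, -121).

>>> send_rows([
  {"travel": [21, 1, 0], "delta_rot": [0, 0, 0], "fingers": -1},
  {"travel": [20.7, 0.8, 0], "delta_rot": [0, 0, 0], "fingers": -1},
  {"travel": [0, 0, 40], "delta_rot": [0, 0, 0], "fingers": -1},
  {"travel": [0, 0, 40], "delta_rot": [0, 0, 0], "fingers": -1},
  {"travel": [0, 0, 40], "delta_rot": [0, 0, 0], "fingers": -1},
  {"travel": [0, 0, 26], "delta_rot": [0, 0, 0], "fingers": -1},
  {"travel": [0, 0, 15], "delta_rot": [0, 0, 0], "fingers": -1},
  {"travel": [0, 0, 0], "delta_rot": [0, 0, 0], "fingers": -1},
  {"travel": [0, 0, 0], "delta_rot": [0, 0, 0], "fingers": 0},
  {"travel": [0, 0, 0], "delta_rot": [0, 0, 0], "fingers": 0.2},
  {"travel": [0, 0, 0], "delta_rot": [0, 0, 0], "fingers": 0.5},
  {"travel": [0, 0, 0], "delta_rot": [0, 0, 0], "fingers": 1},
  {"travel": [0, 0, 0], "delta_rot": [0, 0, 0], "fingers": 1},
  {"travel": [0, 0, 0], "delta_rot": [0, 0, 0], "fingers": 1},
], grip_force=15)

```text
clock: 18.05
eef_pos: [498.4, -121.2, 87.8]
eef_rot: [3.142, -0.0, 0.023]
wrist_force: [0.0, 0.3, 3.2]
finger_gap: 55.9
```

>>> send_rows([
  {"travel": [0, 0, -10], "delta_rot": [0, 0, 0], "fingers": 1},
  {"travel": [0, 0, -30], "delta_rot": [0, 0, 0], "fingers": 1},
  {"travel": [0, 0, -40], "delta_rot": [0, 0, 0], "fingers": 1},
  {"travel": [0, 0, -40], "delta_rot": [0, 0, 0], "fingers": 1},
  {"travel": [0, 0, -22], "delta_rot": [0, 0, 0], "fingers": 1},
  {"travel": [10.3, -20.4, 0], "delta_rot": [0, 0, 0], "fingers": 1},
  {"travel": [16, -31, 0], "delta_rot": [0, 0, 0], "fingers": 1},
  {"travel": [16, -31, 0], "delta_rot": [0, 0, 0], "fingers": 1},
  {"travel": [16, -31, 0], "delta_rot": [0, 0, 0], "fingers": 1},
  {"travel": [16, -31, 0], "delta_rot": [0, 0, 0], "fingers": 1},
  {"travel": [16, -31, 0], "delta_rot": [0, 0, 0], "fingers": 1},
  {"travel": [14, -27, 0], "delta_rot": [0, 0, 0], "fingers": 1},
  {"travel": [12, -22, 0], "delta_rot": [0, 0, 0], "fingers": 1},
  {"travel": [0, 0, 0], "delta_rot": [0, 0, 0], "fingers": 1},
  {"travel": [0, 0, 0], "delta_rot": [0, 0, 0], "fingers": 1},
])

```text
clock: 19.92
eef_pos: [609.0, 105.2, 229.6]
eef_rot: [3.141, 0.0, 0.023]
wrist_force: [0.1, -1.2, -3.1]
finger_gap: 56.0
```

```bash
python3 - <<'E'
from h import *
s=manip.read_state();print(s["clock"],s["eef_pos"],s["wrist_force"],s["finger_gap"])
for n in("scene","side"):
    c=camera(n);P=cloud(c)
    if n=="side": cv2.imwrite("pics/d.png",cv2.resize(c["color"][120:290,200:440],(720,510))[:,:,::-1])
    q=P[(c["z_map"]>0)&(P[...,0]>540)&(P[...,0]<690)&(P[...,1]>40)&(P[...,1]<157)&(P[...,2]>72)&(P[...,2]<90)]
    print(n,len(q),np.percentile(q,[1,99],axis=0).round(1))
    q=P[(c["z_map"]>0)&(np.hypot(P[...,0]-609,P[...,1]-106)<45)&(P[...,2]>125)&(P[...,2]<170)]
    print("pot",len(q),np.percentile(q,[0.5,50,99.5],axis=0).round(1))
E
```

```text
19.925 [608.96428037 105.24594818 229.61833551] [ 0.08083049 -1.23199114 -3.08568569] 56.017182161879624
scene 1007 [[542.8  57.9  75. ]
 [663.1 156.2  87. ]]
pot 67 [[606.6  92.8 146.6]
 [629.8 116.3 157.9]
 [635.  129.2 169.1]]
side 755 [[541.4  55.4  76.3]
 [662.4 156.3  87.1]]
pot 87 [[587.2  91.9 143.5]
 [595.6 119.9 158.5]
 [622.8 129.7 169.6]]
```

View pics/d.png

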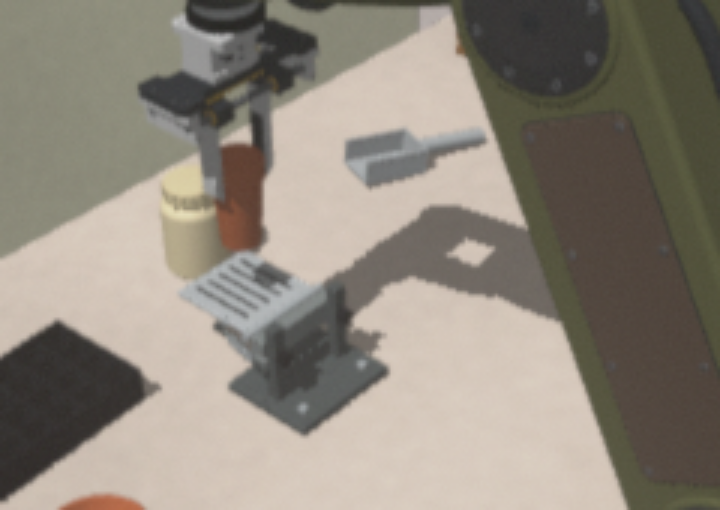

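The side view shows the pot held upright above the level plate (pot foot at (240,240)). Lowering it.

>>> send_rows([
  {"travel": [0, 0, 20], "delta_rot": [0, 0, 0], "fingers": 1},
  {"travel": [0, 0, 20], "delta_rot": [0, 0, 0], "fingers": 1},
  {"travel": [0, 0, 10], "delta_rot": [0, 0, 0], "fingers": 1},
  {"travel": [0, 0, 6], "delta_rot": [0, 0, 0], "fingers": 1},
  {"travel": [0, 0, 3], "delta_rot": [0, 0, 0], "fingers": 1},
  {"travel": [0, 0, 0], "delta_rot": [0, 0, 0], "fingers": 1},
  {"travel": [0, 0, 0], "delta_rot": [0, 0, 0], "fingers": 1},
])

```text
clock: 20.9
eef_pos: [609.4, 105.8, 171.0]
eef_rot: [-3.142, -0.001, 0.023]
wrist_force: [-0.1, -0.2, -1.8]
finger_gap: 56.1
```

>>> send_rows([
  {"travel": [0, 0, 0.5], "delta_rot": [0, 0, 0], "fingers": 1},
  {"travel": [0, 0, 0.5], "delta_rot": [0, 0, 0], "fingers": 1},
  {"travel": [0, 0, 0.5], "delta_rot": [0, 0, 0], "fingers": 1},
  {"travel": [0, 0, 0], "delta_rot": [0, 0, 0], "fingers": 1},
])

```text
clock: 21.4
eef_pos: [609.3, 105.8, 169.0]
eef_rot: [-3.142, 0.0, 0.023]
wrist_force: [0.1, 1.5, -1.6]
finger_gap: 56.0
```

>>> send_rows([
  {"travel": [0, 0, 0.4], "delta_rot": [0, 0, 0], "fingers": 1},
  {"travel": [0, 0, 0.4], "delta_rot": [0, 0, 0], "fingers": 1},
  {"travel": [0, 0, 0], "delta_rot": [0, 0, 0], "fingers": 1},
])

```text
clock: 21.78
eef_pos: [609.3, 105.8, 168.2]
eef_rot: [-3.142, 0.0, 0.023]
wrist_force: [0.2, 0.7, -1.8]
finger_gap: 56.4
```

>>> send_rows([
  {"travel": [0, 0, 0.4], "delta_rot": [0, 0, 0], "fingers": 1},
  {"travel": [0, 0, 0], "delta_rot": [0, 0, 0], "fingers": 1},
  {"travel": [0, 0, 0], "delta_rot": [0, 0, 0], "fingers": 1},
])

```text
clock: 22.15
eef_pos: [609.3, 105.8, 167.9]
eef_rot: [3.142, -0.0, 0.023]
wrist_force: [-0.8, 0.4, -2.0]
finger_gap: 56.2
```

>>> send_rows([
  {"travel": [0, 0, 0.3], "delta_rot": [0, 0, 0], "fingers": 1},
  {"travel": [0, 0, 0], "delta_rot": [0, 0, 0], "fingers": 1},
  {"travel": [0, 0, 0], "delta_rot": [0, 0, 0], "fingers": 1},
])

```text
clock: 22.52
eef_pos: [609.3, 105.8, 167.6]
eef_rot: [-3.142, -0.0, 0.023]
wrist_force: [0.8, -0.3, -1.9]
finger_gap: 56.0
```

>>> send_rows([
  {"travel": [0, 0, 0.4], "delta_rot": [0, 0, 0], "fingers": 1},
  {"travel": [0, 0, 0], "delta_rot": [0, 0, 0], "fingers": 1},
  {"travel": [0, 0, 0], "delta_rot": [0, 0, 0], "fingers": 1},
])

```text
clock: 22.9
eef_pos: [609.4, 105.8, 167.4]
eef_rot: [-3.142, -0.001, 0.023]
wrist_force: [0.8, 0.1, 2.6]
finger_gap: 56.0
```

>>> send_rows([
  {"travel": [0, 0, 0.4], "delta_rot": [0, 0, 0], "fingers": 1},
  {"travel": [0, 0, 0], "delta_rot": [0, 0, 0], "fingers": 1},
  {"travel": [0, 0, 0], "delta_rot": [0, 0, 0], "fingers": 1},
])

```text
clock: 23.28
eef_pos: [609.5, 105.8, 167.4]
eef_rot: [-3.141, -0.001, 0.023]
wrist_force: [-1.2, 0.5, 5.0]
finger_gap: 55.9
```

Seated, about 7 N on the plate. Easing off, releasing and retreating.

>>> send_rows([
  {"travel": [0, 0, -0.5], "delta_rot": [0, 0, 0], "fingers": 1},
  {"travel": [0, 0, 0], "delta_rot": [0, 0, 0], "fingers": 0.9},
  {"travel": [0, 0, 0], "delta_rot": [0, 0, 0], "fingers": -0.2},
  {"travel": [0, 0, 0], "delta_rot": [0, 0, 0], "fingers": -0.3},
  {"travel": [0, 0, 0], "delta_rot": [0, 0, 0], "fingers": -0.5},
  {"travel": [0, 0, 0], "delta_rot": [0, 0, 0], "fingers": -0.8},
  {"travel": [0, 0, 0], "delta_rot": [0, 0, 0], "fingers": -0.9},
  {"travel": [0, 0, 0], "delta_rot": [0, 0, 0], "fingers": -0.9},
])

```text
clock: 24.28
eef_pos: [609.3, 105.8, 167.2]
eef_rot: [-3.142, 0.0, 0.023]
wrist_force: [-0.7, 1.1, -0.2]
finger_gap: 88.8
```

>>> send_rows([
  {"travel": [0, 0, -10], "delta_rot": [0, 0, 0], "fingers": -0.9},
  {"travel": [0, 0, -30], "delta_rot": [0, 0, 0], "fingers": -0.9},
  {"travel": [0, 0, -40], "delta_rot": [0, 0, 0], "fingers": -0.9},
  {"travel": [-40, 0, -20], "delta_rot": [0, 0, 0], "fingers": -0.9},
  {"travel": [-40, 0, -10], "delta_rot": [0, 0, 0], "fingers": -0.9},
  {"travel": [0, 0, 0], "delta_rot": [0, 0, 0], "fingers": -0.9},
  {"travel": [0, 0, 0], "delta_rot": [0, 0, 0], "fingers": -0.9},
])

```text
clock: 25.15
eef_pos: [529.7, 104.0, 277.7]
eef_rot: [-3.141, -0.001, 0.023]
wrist_force: [0.6, 0.2, 0.5]
finger_gap: 88.8
```

```bash
python3 - <<'E'
from h import *
s=manip.read_state();print(s["clock"],s["eef_pos"],s["wrist_force"],s["finger_gap"])
c=camera("wrist");P=cloud(c,wristT(c,s))
cv2.imwrite("pics/e.png",c["color"][:,:,::-1])
q=P[(c["z_map"]>0)&(np.hypot(P[...,0]-609,P[...,1]-106)<50)&(P[...,2]>172)&(P[...,2]<190)]
print("rim",len(q),cv2.minEnclosingCircle(q[:,:2].astype(np.float32)),q[:,2].max())
q=P[(c["z_map"]>0)&(np.abs(P[...,0]-609)<80)&(np.abs(P[...,1]-106)<58)&(P[...,2]>72)&(P[...,2]<88)]
print(np.percentile(q,[1,99],axis=0))
E
```

```text
25.15 [529.7354914  103.95236422 277.68075275] [0.55466848 0.21621026 0.450312  ] 88.84648704400162
rim 1146 ((609.5845947265625, 106.27429962158203), 28.947711944580078) 180.39525311573794
[[529.92765323  52.18853416  74.65933772]
 [659.95814706 158.34857603  85.52676786]]
```

View pics/e.png

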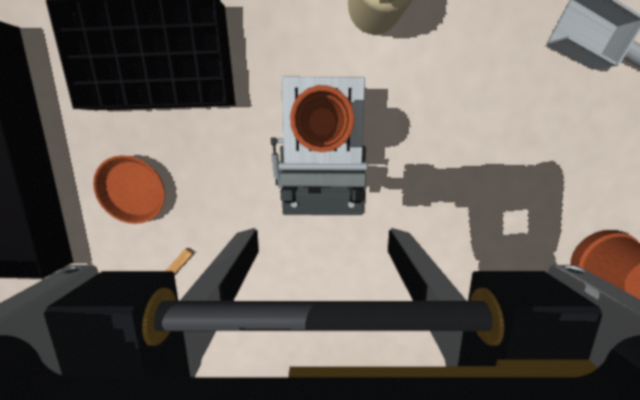

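The wrist view shows the pot standing upright in the middle of the level plate (rim at (322,118), plate at columns 282–365). The gripper is clear.

```bash
python3 -c "
from cell import manip
print(manip.sign_off())"
```

```text
the job is handed in; nothing more can be done
None
```

The rest is down at its level stop and the pot is standing upright in the middle of its plate. I handed the job in at about 25 s; the sign-off gives no verdict.

- **Folding the rest:** I pushed the plate over from behind, about 85 mm from the hinge. The wrist read up to about 8 N whenever I checked, and the push force fell to zero once the plate snapped down.
- **Proving it home:** the fingertips touched the plate at z ≈ 80 mm. I pressed about 85 mm out from the hinge at 11–12 N vertical (about 13.5 N in total) for about 1.2 s, and the plate did not give.
- **Placing the pot:** I gripped it by the rim and lowered it until it pressed on the plate with about 7 N. I then eased off, released it and moved the arm clear.

**Last checks:** the final picture puts the rim centre at (609.6, 106.3), with the plate's middle estimated at (609.5, 105.8). The rim top is at about z = 180 mm, as expected for a pot standing upright at that height. The wrist force was back to about zero.

The pot met the plate about 0.4 mm lower than the fingertip touch predicted, which is within tolerance. I did not measure the bystanders again. The arm came near none of them, and those in the last picture look undisturbed.

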